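# Key the cobalt glass cell home in the colour viewer

## Robot

A 6-joint arm with a two-finger parallel gripper is mounted at the origin on the work surface. World frame = base frame: x ahead of the robot, y to its left, z up, the work surface at z = 0. Lengths are in m, angles in degrees, forces in N, time in s.
With the tool pointing down it reaches from about 0.25 to 0.725 m from the base axis. Payload 9.7 kg.
Tool frame: the origin (TCP) lies on the centre line of the jaws, within the pads' length; the fingertips stand tip_reach ahead of it and the grasp point (between the pads) lies 2 mm behind it (tip_reach is the distance from the TCP to the fingertips, in m); z points along the fingers, y is the direction in which the jaws open and shut (so a half turn about z gives the same grasp; the last joint's range is limited). The gripper opens to 85 mm and grips with 20 to 120 N. Pads are 22 mm wide; open, the fingers measure 114 mm over their backs; the gripper's body (76 mm by 85 mm) begins 54 mm behind the grasp point. The pads swing forward as they close: fully open they stand 13 mm farther back than shut.
Start: joints at [75.516, 4.979, 10.078, 95.1, 0, 90], TCP at [0.138, 0.533, 0.248] pointing down, gripper open.
Joint ranges: [-179.16, 179.16], [-48.56, 103.87], [-65.8, 70.77], [-126.05, 130.52], [-82.76, 87.17], [-180, 180]. Speed limits (degrees/s): [127.2, 127.2, 147.25, 180, 180, 180].

## Interface

Orientations are given as [roll, pitch, yaw] about the fixed x, y, z axes, in that order (R = Rz(yaw) Ry(pitch) Rx(roll)).
In Python, from workcell import get_obs, camera, calibration, job_done, tip_reach gives the robot as it stands.
- The arm moves only by the tool apply_moves, never from a script. Its argument "rows" is a list of rows, each a list of 7 numbers: the shift along the world's x, y, z in mm, then the turn, a rotation vector about the world's x, y, z in degrees, then the closure, from 0 (fully open) to 1 (shut). A call has 1 to 20 rows; each row shifts and turns the commanded pose from where the row before left it; what a row does not reach is not made up. A row lasts 1/8 s, in which the tool goes at most 62.5 mm and 10.7 degrees, less where a joint would pass 70% of its speed; a pose out of reach is approached as far as the arm can. A call with a gripper value outside its range is refused whole. The fingers move at their own pace and stop on an object; "grip_force" is the grip in N (left out, the last holds). Time passes only in rows, so rows that do not move let the fingers close. It gives the time, the measured TCP pose, the force and the opening at its end, in the units of the state.
- get_obs(): the state, without advancing time (a new reading comes with each control period).
- camera(name): name is "scene" or "top" or "wrist"; returns the picture (384x512x3 uint8, red, green, blue); there is no depth.
- calibration(name): a dict with "intrinsics" (3x3 intrinsics, pixels), "T" (4x4, takes a point from camera to world coordinates); the wrist camera has in their place "mount" (4x4, takes a point from camera to tool coordinates, whose origin is the TCP and whose axes are the flange's). Camera axes: x right, y down, z forward; pixel columns grow to the right and rows downward; lengths in m; the calibration is good to about 2 mm. The wrist camera is an equidistant fisheye: a pixel r from the principal point sees the ray r / f radians off the axis. A picture is of the moment at which its call begins: read the wrist's pose just before it. calibration takes no time and is no camera call.
- job_done(): hands the job in, once; it reports no verdict.
The state is a dict: "time": time; "q": joint angles; "qd": joint speeds; "joint_efforts": joint torques, N m; "ee_pos": TCP position; "tcp_rot": TCP orientation; "wrist_force": force on the tool from outside, world axes, zero at the start; "torque": the same for the moment, N m; "opening": finger opening in m.
Only numpy, scipy, OpenCV 4.12 (cv2) and the standard library are available. Lean on these libraries where they do the work, as an engineer would, in place of code of your own. Each camera call takes 0.05 s, during which the arm holds its last target.

## Task

On the colour viewer in the stained-glass studio, the cobalt blue glass cell rides on the rim of its port because its three ears are out of line with the slots. Take it by its bar and turn it in place, pressing lightly, until the ears fall into the slots and the cell sits fully home and level in its own port; let go. Do not lift it out of the port, do not force it down, and leave the amber and the green cell as they are.

Things in the scene. Friction and masses are not known exactly. Their poses are not given: they have to be found in the camera images.
- blue_cell_bar (a point): Centre of the blue grip bar (54 x 12 x 16 mm) bridging the blue cell, a dark disc 57 mm wide, 18 high, blue glass top, 0.15 kg. x along the bar, y across, z up the axis. Point 44 mm over the underside, 26 over the top; free space below the bar. Three brass ears, 9 mm wide, reach 41 mm out, 8 to 18 mm over the underside, at 0, 120, 240 deg from x. Ears start 28 to 60 deg from the nearest slots. Home is 10 mm down.
- viewer: Fixed grey light box 130 x 400 x 60 mm (x, y, z), origin under its centre, z up. Ports at y = -120, 0, 120 mm: aluminium rings on its top, radius 30 inside, 46 outside, 18 mm high, with 3 full-depth slots 24 mm wide at 0, 120, 240 deg from x. Any ear fits any slot, within about 10 deg. Each port holds one cell, in any order; a riding cell is centred by the ring (1.5 mm play), turns freely, underside 10 mm over the box top.
- amber_cell_bar (a point): Centre of the amber grip bar of the amber cell, a loose bystander of the same make, sizes and axes as the blue cell. It also rides out of key on the rim of its own port (bar centre 114 mm above the table, as the blue one at the start; a cell that is home has it at 104 mm, ear tops level with the ring top), and is to stay so.
- green_cell_bar (a point): Centre of the green grip bar of the green cell, a loose bystander of the same make, sizes and axes as the blue cell. It also rides out of key on the rim of its own port (bar centre 114 mm above the table, as the blue one at the start; a cell that is home has it at 104 mm, ear tops level with the ring top), and is to stay so.
Not all that is in view belongs to the job. Leave any pink or red look-alike of the part that bears blue_cell_bar alone.

How it is judged:
By the outcome, as a careful person would: the job done as asked, in the order asked, and still so for the second after the job is handed in, with the robot touching nothing.
It also fails if it takes over 32 s, if anything falls off the work surface, if the arm or the gripper's body presses on something with over 40 N, if the wrist force passes 120 N, or if a joint passes its speed limit or range.

## Working session

There is one attempt and no reset: what is moved stays moved. The work goes in short steps, Python scripts to look and compute and a tool call to move; the robot and the scene stay as the last step left them, time stands still between calls to the robot, and variables do not carry over. Pictures are saved under pics/ and viewed, and the job is handed in when it is done.

Besides the shell and the picture viewer there is one more tool, called after "Emit:" by a JSON object that holds its "name" and its "arguments", one argument or row to a line. apply_moves: Moves the arm, as the interface text tells. Its arguments: {"type":"object","properties":{"rows":{"type":"array","items":{"type":"array","items":{"type":"number"}}},"grip_force":{"type":"number"}},"required":["rows"]}

```bash
mkdir -p pics; cat > h.py <<'E'
import numpy as np,cv2
from workcell import *
def snap(n,f):
    im=camera(n); cv2.imwrite('pics/'+f,cv2.cvtColor(im,cv2.COLOR_RGB2BGR)); return im
def ray(n,u,v,z):
    c=calibration(n);K=np.array(c['intrinsics']);T=np.array(c['T'])
    d=T[:3,:3]@np.linalg.inv(K)@np.array([u,v,1.]);o=T[:3,3]
    return o+d*(z-o[2])/d[2]
E
python3 - <<'E'
from h import *
for n in ['scene','top','wrist']: snap(n,n+'0.png')
print(get_obs(),tip_reach)
print(calibration('top'),calibration('scene'),calibration('wrist'))
E
```

```text
{'time': 0.15, 'q': array([ 7.55145274e+01,  5.00425854e+00,  1.00442778e+01,  9.50995867e+01,
       -2.73507123e-05,  9.00016293e+01]), 'qd': array([ 0.05369416, -0.08032098,  0.04068572,  0.09951514,  0.00497439,
       -0.00748974]), 'joint_efforts': array([ 4.56494381e-04, -5.20761538e+01,  4.65046012e+01,  1.38847213e-02,
       -4.50261439e-05, -1.01962641e-05]), 'ee_pos': array([0.1375339 , 0.53236043, 0.24773669]), 'tcp_rot': array([-1.79940433e+02,  2.90445739e-05,  1.65512898e+02]), 'wrist_force': array([ 0.18053894, -0.01348168,  0.82370005]), 'torque': array([-0.02504144,  0.01242286, -0.02041263]), 'opening': 0.08563703317307331} 0.017
{'intrinsics': array([[423.98051158,   0.        , 252.65336454],
       [  0.        , 423.98051158, 188.41989549],
       [  0.        ,   0.        ,   1.        ]]), 'T': array([[ 1.52769198e-03, -9.98064792e-01,  6.21637998e-02,
         4.38884234e-01],
       [-9.99898894e-01, -6.45743557e-04,  1.42051100e-02,
         9.71649893e-02],
       [-1.41374783e-02, -6.21792157e-02, -9.97964868e-01,
         1.01049363e+00],
       [ 0.0
[... 316 characters left out ...]
  [ 0.89232278,  0.35836405, -0.27447271,  0.31455605],
       [-0.00942972, -0.593119  , -0.80505958,  0.73051116],
       [ 0.        ,  0.        ,  0.        ,  1.        ]])} {'intrinsics': array([[297.31863964,   0.        , 256.34547835],
       [  0.        , 297.31863964, 189.58235743],
       [  0.        ,   0.        ,   1.        ]]), 'mount': array([[-1.14308066e-03, -9.52421738e-01, -3.04781111e-01,
         7.93515552e-02],
       [ 9.99999331e-01, -1.03492492e-03, -5.16419509e-04,
        -2.96289339e-04],
       [ 1.76423600e-04, -3.04781498e-01,  9.52422284e-01,
        -1.25690085e-01],
       [ 0.00000000e+00,  0.00000000e+00,  0.00000000e+00,
         1.00000000e+00]])}
```

View pics/top0.png

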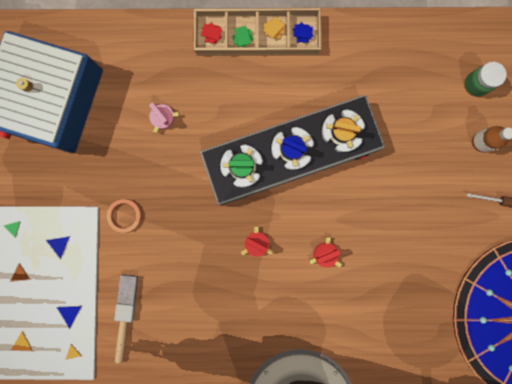

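View pics/scene0.png

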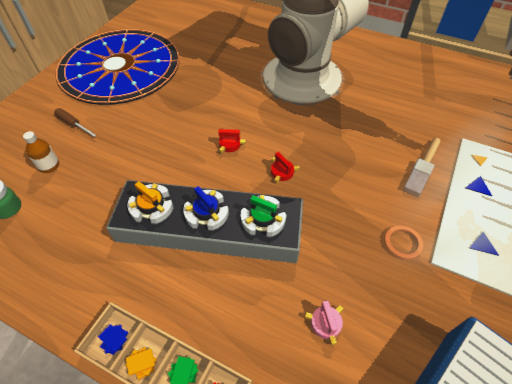

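View pics/wrist0.png

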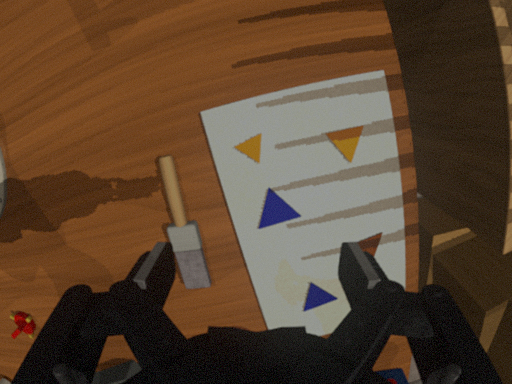

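Candidates in top view: the blue cell in the middle port (293,148). Others are the green (241,166) and amber (346,130) cells, red look-alikes (257,244) and (327,254), a pink look-alike (161,117), a blue chip in the tray (303,33) and blue triangles (58,246), (69,315). I choose the one at (293,148) and check it in a close crop.

```bash
python3 - <<'E'
from h import *
t=cv2.imread('pics/top0.png');s=cv2.imread('pics/scene0.png')
a=cv2.resize(t[90:210,195:390],None,fx=4,fy=4,interpolation=cv2.INTER_CUBIC)
cv2.imwrite('pics/tc.png',a)
b=cv2.resize(s[170:265,100:305],None,fx=3.8,fy=3.8,interpolation=cv2.INTER_CUBIC)
cv2.imwrite('pics/sc.png',b)
for nm,im in (('top',t),('scene',s)):
    hsv=cv2.cvtColor(im,cv2.COLOR_BGR2HSV)
    roi=np.zeros(im.shape[:2],np.uint8)
    if nm=='top': roi[125:172,270:317]=1
    else: roi[180:235,180:232]=1
    for vmin in (60,120):
        m=(cv2.inRange(hsv,(108,140,vmin),(130,255,255))>0)&(roi>0)
        v,u=np.nonzero(m); print(nm,vmin,len(u),u.mean(),v.mean())
print(ray('top',293,148,.114))
for (u,v) in [(203,152),(368,97),(383,146),(221,203)]: print(ray('top',u,v,.06))
E
```

```text
top 60 435 293.01149425287355 146.80229885057472
top 120 397 292.99748110831234 146.67506297229218
scene 60 438 203.75114155251143 202.3310502283105
scene 120 296 204.70945945945945 201.61486486486487
[0.5809856  0.02416883 0.114     ]
[0.58056951 0.22316089 0.06      ]
[ 0.70601482 -0.15063614  0.06      ]
[ 0.59393749 -0.18255128  0.06      ]
[0.46526434 0.18168063 0.06      ]
```

View pics/tc.png

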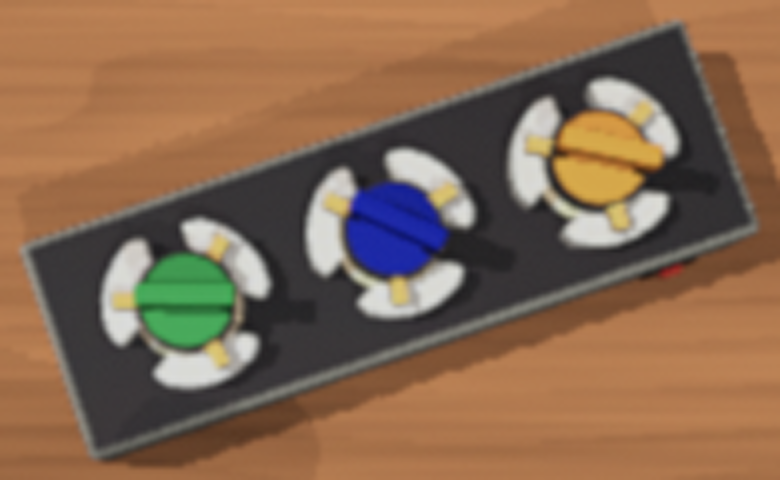

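View pics/sc.png

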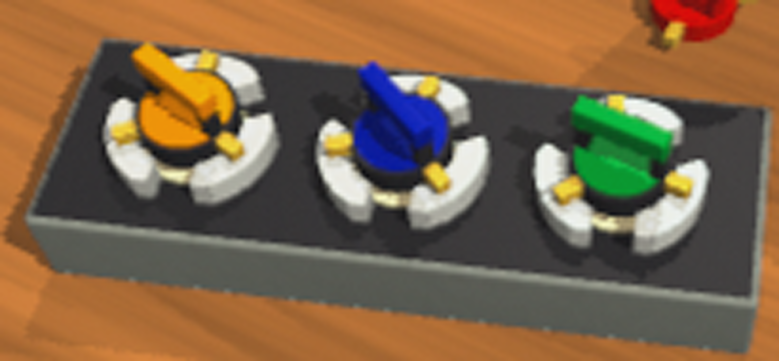

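```bash
python3 - <<'E'
from h import *
t=cv2.imread('pics/top0.png')
hsv=cv2.cvtColor(t,cv2.COLOR_BGR2HSV)
c0=None
m=cv2.inRange(hsv,(16,90,120),(32,255,255)); 
roi=np.zeros_like(m); roi[120:180,265:322]=255; m&=roi
n,l,st,ce=cv2.connectedComponentsWithStats(m)
E=[]
for i in range(1,n):
    if st[i,4]>5:
        p=ray('top',*ce[i],.088); E.append(p); print(st[i],ce[i],p.round(4))
# white ring at z .078
m=cv2.inRange(hsv,(0,0,150),(180,60,255))&roi
v,u=np.nonzero(m); P=np.array([ray('top',a,b,.078) for a,b in zip(u,v)])
hull=cv2.convexHull(np.stack([u,v],1).astype(np.int32))
(e,ax,an)=cv2.fitEllipse(hull); rc=ray('top',*e,.078); print('ring',e,ax,rc)
r=P[:,:2]-rc[:2]; a=np.degrees(np.arctan2(r[:,1],r[:,0]))
print(np.histogram(a,bins=np.arange(-180,181,10)))
for p in E:
    d=p[:2]-rc[:2]; print(np.degrees(np.arctan2(d[1],d[0])),np.hypot(*d))
# blue bar: min area rect on bright
m=cv2.inRange(hsv,(105,140,60),(130,255,255))&roi
m2=cv2.morphologyEx(m,cv2.MORPH_OPEN,np.ones((2,2)))
print(cv2.minEnclosingCircle(np.argwhere(m2)[:,::-1].astype(np.int32)))
c=calibration('scene');K=c['intrinsics'];T=np.linalg.inv(c['T'])
x=T@np.r_[rc[:2],.114,1]; x=K@x[:3]; print('scene px of bar by ring',x/x[2])
# bar top ends scene
for u,v in [(362,66),(379,66),(430,128),(412,140)]:
    print(ray('scene',100+u/3.8,170+v/3.8,.122).round(4))
for u,v in [(362,189),(350,205),(446,235),(440,251)]:
    print(ray('top',195+u/4,90+v/4,.122).round(4))
E
```

```text
[303 136   6   6  22] [305.40909091 138.36363636] [ 0.6064 -0.0052  0.088 ]
[277 139   5   5  19] [279.10526316 140.84210526] [0.601  0.0524 0.088 ]
[292 159   5   7  25] [294.4  161.92] [0.5544 0.0191 0.088 ]
ring (292.3108825683594, 147.6354522705078) (41.21758270263672, 41.85382843017578) [0.58750655 0.02275793 0.078     ]
(array([10, 17, 23, 24, 24, 19,  5,  0,  0,  5, 20, 17,  5, 19, 23, 23, 23,
       19,  4,  0,  0,  6, 22, 16,  9, 22, 22, 25, 25, 25,  5,  3,  5, 11,
       23, 25]), array([-180, -170, -160, -150, -140, -130, -120, -110, -100,  -90,  -80,
        -70,  -60,  -50,  -40,  -30,  -20,  -10,    0,   10,   20,   30,
         40,   50,   60,   70,   80,   90,  100,  110,  120,  130,  140,
        150,  160,  170,  180]))
-55.9882421476158 0.03374527153843914
65.61454011181064 0.03257203538117037
-173.73909998812317 0.033266163984511876
((294.8070068359375, 147.1871337890625), 12.775331497192383)
scene px of bar by ring [204.98358171 195.50964154   1.        ]
[ 0.5835 -0.0014  0.122 ]
[0.5795 0.0067 0.122 ]
[0.6018 0.051  0.122 ]
[0.6123 0.0465 0.122 ]
[0.6026 0.0406 0.122 ]
[0.5941 0.0469 0.122 ]
[ 0.5781 -0.0036  0.122 ]
[ 5.696e-01 -4.000e-04  1.220e-01]
```

The crop confirms it: a blue bar and disc in the middle port, riding. The ears are at about 65.5° mod 120 and the slots at about 18°, so I need about -47° of turn. Bar centre is about (0.588, 0.0225). Next I'll move above it with tool yaw about -115°.

Emit:
{"name": "apply_moves", "arguments": {
  "rows": [
    [28, -32, 0, 0, 0, 5, 0],
    [28, -32, 0, 0, 0, 5, 0],
    [28, -32, 0, 0, 0, 5, 0],
    [28, -32, 0, 0, 0, 5, 0]
  ],
  "grip_force": 30
}}

```text
time: 0.65
ee_pos: [0.2502, 0.4034, 0.2481]
tcp_rot: [-180.0, -0.0, -174.3]
wrist_force: [1.1, 0.5, 0.2]
opening: 0.0858
```

```bash
python3 - <<'E'
from h import *
o=get_obs();print(o['time'],o['q'].round(1),o['ee_pos'].round(4),o['tcp_rot'].round(1))
E
```

```text
0.65 [58.2 -5.3 -0.2 95.1 -0.  52.5] [0.2502 0.4034 0.2481] [-180.    -0.  -174.3]
```

Emit:
{"name": "apply_moves", "arguments": {
  "rows": [
    [28, -32, 0, 0, 0, 5, 0.3],
    [28, -32, 0, 0, 0, 5, 0.3],
    [28, -32, 0, 0, 0, 5, 0.3],
    [28, -32, 0, 0, 0, 5, 0.3],
    [28, -32, 0, 0, 0, 5, 0.3],
    [28, -32, 0, 0, 0, 5, 0.3],
    [28, -32, 0, 0, 0, 5, 0.3],
    [28, -32, -5, 0, 0, 5, 0.3],
    [28, -32, -5, 0, 0, 5, 0.3],
    [28, -32, -5, 0, 0, 5, 0.3],
    [28, -31, -5, 0, 0, 5, 0.3],
    [28, -30, -5, 0, 0, 5, 0.3],
    [0, 0, 0, 0, 0, 0, 0.3],
    [0, 0, 0, 0, 0, 0, 0.3]
  ]
}}

```text
time: 2.4
ee_pos: [0.5853, 0.0236, 0.223]
tcp_rot: [180.0, -0.0, -114.5]
wrist_force: [-0.4, 0.9, 0.3]
opening: 0.0596
```

```bash
python3 - <<'E'
from h import *
o=get_obs();print(o['time'],o['q'].round(1),o['ee_pos'].round(4),o['tcp_rot'].round(1),o['wrist_force'],o['opening'])
np.save('pose.npy',np.r_[o['ee_pos'],o['tcp_rot']])
snap('wrist','w1.png')
E
```

```text
2.4 [  2.3   9.5  12.3  92.8   0.  -63.1] [0.5853 0.0236 0.223 ] [ 180.    -0.  -114.5] [-0.42108837  0.93691693  0.28291596] 0.05964120386486117
```

View pics/w1.png

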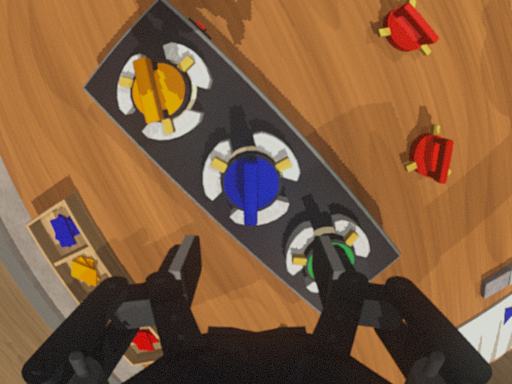

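The wrist view shows the blue cell at (251,180), its bar about vertical from (249,155) to (252,225), and brass ears at (219,170), (282,166) and (250,210).

```bash
cat >> h.py <<'E'
from scipy.spatial.transform import Rotation as Ro
def wray(pose,u,v,z):
    c=calibration('wrist');K=c['intrinsics'];M=c['mount']
    d=np.array([(u-K[0,2])/K[0,0],(v-K[1,2])/K[1,1]]);r=np.hypot(*d)
    k=np.sin(r)/r if r>0 else 1
    dc=np.array([d[0]*k,d[1]*k,np.cos(r)])
    T=np.eye(4);T[:3,:3]=Ro.from_euler('xyz',pose[3:],degrees=True).as_matrix();T[:3,3]=pose[:3]
    T=T@M; d=T[:3,:3]@dc;o=T[:3,3]
    return o+d*(z-o[2])/d[2]
E
python3 - <<'E'
from h import *
p=np.load('pose.npy');im=cv2.imread('pics/w1.png')
cv2.imwrite('pics/w1c.png',cv2.resize(im[120:240,190:315],None,fx=5,fy=5,interpolation=cv2.INTER_CUBIC))
hsv=cv2.cvtColor(im,cv2.COLOR_BGR2HSV)
roi=np.zeros(im.shape[:2],np.uint8); roi[130:228,200:303]=255
m=cv2.inRange(hsv,(14,100,110),(32,255,255))&roi
n,l,st,ce=cv2.connectedComponentsWithStats(m)
E=[]
for i in range(1,n):
    if st[i,4]>25:
        q=wray(p,*ce[i],.088);E.append(q[:2]);print(st[i],ce[i].round(1),q.round(4))
E=np.array(E)
if len(E)==3:
    from scipy.optimize import least_squares
    s=least_squares(lambda x:np.hypot(*(E-x).T)-np.hypot(*(E-x).T).mean(),E.mean(0)).x
    d=E-s;print('centre',s,np.degrees(np.arctan2(d[:,1],d[:,0])),np.hypot(*d.T))
m=cv2.inRange(hsv,(0,0,140),(180,60,255))&roi
v,u=np.nonzero(m);h=cv2.convexHull(np.stack([u,v],1).astype(np.int32))[:,0]
H=np.array([wray(p,a,b,.078)[:2] for a,b in h])
print('ring',cv2.fitEllipse((H*1e4).astype(np.float32)))
P=np.array([wray(p,a,b,.078)[:2] for a,b in zip(u,v)])-s
a=np.degrees(np.arctan2(P[:,1],P[:,0]))%120
print(np.histogram(a,bins=np.arange(0,121,5))[0])
E
```

```text
[211 157  17  16 165] [219.2 164.4] [ 0.6067 -0.0072  0.088 ]
[275 157  17  15 147] [282.7 164.4] [0.5547 0.0168 0.088 ]
[200 211  18  17 130] [206.  221.4] [0.6439 0.0376 0.088 ]
centre [0.59647296 0.03908359] [ -77.52228487 -151.89491883   -1.8079868 ] [0.04740175 0.04740175 0.04740175]
ring ((5858.5732421875, 195.599853515625), (904.7832641601562, 1150.8355712890625), 115.28448486328125)
[ 77  37  52  65  63 125 148 104  47  33  61  79 102 131 147 142 107 101
 128 124 130 129 134 132]
```

View pics/w1c.png

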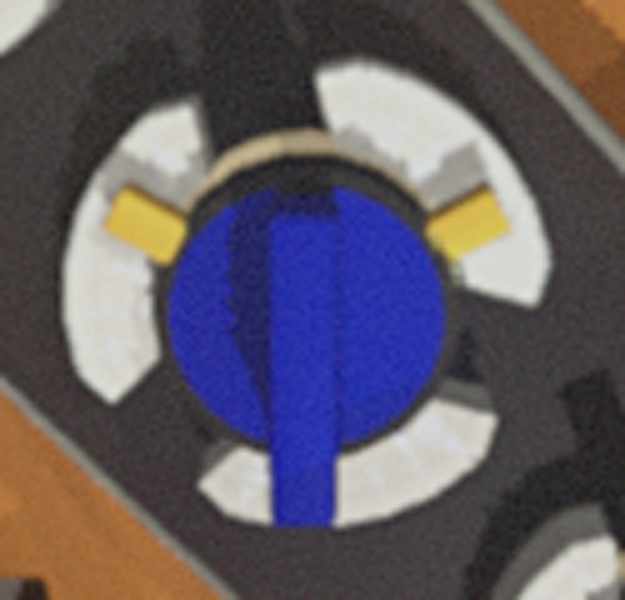

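```bash
python3 - <<'E'
from h import *
p=np.load('pose.npy')
W=lambda u,v,z:wray(p,190+u/5,120+v/5,z)[:2]
c=[W(272,212,.122),W(335,212,.122),W(272,524,.122),W(335,524,.122)]
print(np.array(c).round(4),np.mean(c,0)); d=(c[2]+c[3]-c[0]-c[1])/2;print(np.degrees(np.arctan2(d[1],d[0])),np.hypot(*d),np.hypot(*(c[1]-c[0])))
e1=np.array([.6067,-.0072]);e2=np.array([.5547,.0168]);d=e1-e2
ang=np.degrees(np.arctan2(d[1],d[0]));print('ear chord',ang,'bar yaw',ang+90)
# slot edges on ring top z .078 (crop px), pairs
for a,b in [((205,100),(318,70)),((540,305),(497,415)),((112,402),(200,485))]:
    A=W(*a,.078);B=W(*b,.078);m=(A+B)/2;c0=np.array([.5872,.0222]);q=m-c0
    print(A.round(4),B.round(4),np.hypot(*(A-B)),np.degrees(np.arctan2(q[1],q[0])))
for a in [(305,60),(535,310),(110,250)]: pass
E
```

```text
[[ 0.5808 -0.0055]
 [ 0.5719 -0.0014]
 [ 0.6036  0.0426]
 [ 0.594   0.047 ]] [0.58757298 0.02066147]
65.04793668389858 0.053177506128365096 0.009831780076943705
ear chord -24.7751405688319 bar yaw 65.2248594311681
[ 0.5887 -0.0217] [ 0.5676 -0.018 ] 0.021459269741205326 -102.15849894216343
[0.5478 0.0401] [0.5639 0.0573] 0.023547246047068544 139.78800223407953
[0.631  0.0236] [0.623  0.0465] 0.02417306449926741 17.872219032782667
```

Emit:
{"name": "apply_moves", "arguments": {
  "rows": [
    [2, -2.5, -15, 0, 0, -0.5, 0.3],
    [0, 0, -20, 0, 0, 0, 0.3],
    [0, 0, -20, 0, 0, 0, 0.3],
    [0, 0, -20, 0, 0, 0, 0.3],
    [0, 0, -15, 0, 0, 0, 0.3],
    [0, 0, -11, 0, 0, 0, 0.3],
    [0, 0, -8, 0, 0, 0, 0.3],
    [0, 0, 0, 0, 0, 0, 0.5],
    [0, 0, 0, 0, 0, 0, 0.6]
  ],
  "grip_force": 25
}}

```text
time: 3.58
ee_pos: [0.5878, 0.021, 0.1148]
tcp_rot: [-180.0, 0.0, -115.0]
wrist_force: [0.1, 0.4, 0.1]
opening: 0.0339
```

```bash
python3 - <<'E'
from h import *
o=get_obs();print(o['time'],o['ee_pos'].round(4),o['tcp_rot'].round(2),o['wrist_force'].round(2),o['torque'].round(2),o['opening'])
im=snap('wrist','w2.png')
E
```

```text
3.575 [0.5878 0.021  0.1148] [-1.7996e+02  2.0000e-02 -1.1499e+02] [0.12 0.41 0.09] [0.04 0.03 0.01] 0.03386839425865175
```

View pics/w2.png

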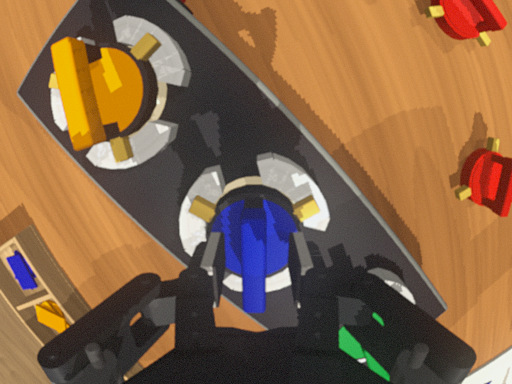

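The bar lies between the pads with its centre near (254,250), well centred. Now I close.

Emit:
{"name": "apply_moves", "arguments": {
  "rows": [
    [0, 0, 0, 0, 0, 0, 0.75],
    [0, 0, 0, 0, 0, 0, 0.9],
    [0, 0, 0, 0, 0, 0, 1],
    [0, 0, 0, 0, 0, 0, 1]
  ],
  "grip_force": 25
}}

```text
time: 4.12
ee_pos: [0.5878, 0.021, 0.1147]
tcp_rot: [-180.0, 0.0, -115.0]
wrist_force: [-1.0, 0.2, 3.7]
opening: 0.0115
```

Emit:
{"name": "apply_moves", "arguments": {
  "rows": [
    [0, 0, 0, 0, 0, -4, 1],
    [0, 0, 0, 0, 0, -5, 1],
    [0, 0, 0, 0, 0, -5, 1],
    [0, 0, 0, 0, 0, -5, 1],
    [0, 0, 0, 0, 0, -5, 1],
    [0, 0, 0, 0, 0, -5, 1],
    [0, 0, 0, 0, 0, -4, 1],
    [0, 0, 0, 0, 0, 0, 1]
  ]
}}

```text
time: 5.12
ee_pos: [0.5877, 0.0211, 0.1145]
tcp_rot: [-180.0, 0.0, -148.0]
wrist_force: [0.8, -0.4, 3.8]
opening: 0.0115
```

```bash
python3 - <<'E'
from h import *
o=get_obs();print(o['time'],o['ee_pos'].round(4),o['tcp_rot'].round(2),o['wrist_force'].round(2),o['torque'].round(2),o['opening'])
im=snap('wrist','w3.png')
E
```

```text
5.125 [0.5877 0.0211 0.1145] [-1.7999e+02  2.0000e-02 -1.4796e+02] [ 0.78 -0.39  3.77] [ 0.1   0.03 -0.04] 0.011490807080144293
```

View pics/w3.png

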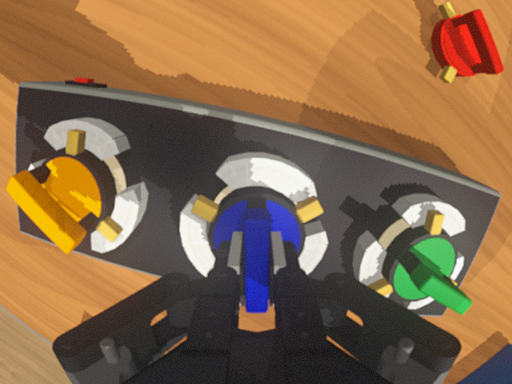

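The cell turns with the tool (ears at (204,208) and (310,208), just short of the slots). I finish the turn with a slight press.

Emit:
{"name": "apply_moves", "arguments": {
  "rows": [
    [0, 0, 0, 0, 0, -4, 1],
    [0, 0, 0, 0, 0, -4, 1],
    [0, 0, -0.3, 0, 0, -3, 1],
    [0, 0, -0.3, 0, 0, -2.5, 1],
    [0, 0, -0.5, 0, 0, 0, 1],
    [0, 0, -0.5, 0, 0, 0, 1]
  ]
}}

```text
time: 5.92
ee_pos: [0.5875, 0.021, 0.1124]
tcp_rot: [180.0, -0.0, -161.4]
wrist_force: [0.4, 0.1, -1.0]
opening: 0.0116
```

```bash
python3 - <<'E'
from h import *
o=get_obs();print(o['time'],o['ee_pos'].round(4),o['tcp_rot'].round(2),o['wrist_force'].round(2),o['torque'].round(2),o['opening'])
im=snap('wrist','w4.png')
E
```

```text
5.925 [0.5875 0.021  0.1124] [ 1.7999e+02 -2.0000e-02 -1.6139e+02] [ 0.4   0.12 -0.97] [-0.03 -0.23  0.03] 0.01162324593590568
```

View pics/w4.png

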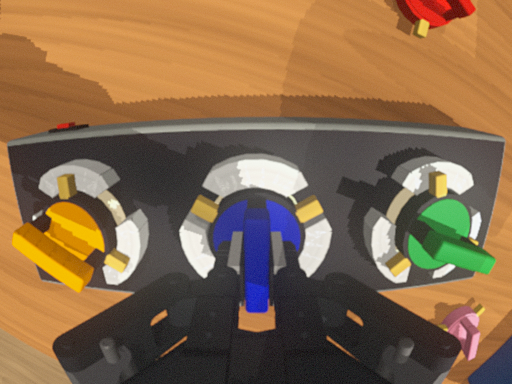

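Force has fallen to about -1 N (cell weight), so the ears are into the slots. I follow down gently.

Emit:
{"name": "apply_moves", "arguments": {
  "rows": [
    [0, 0, -1, 0, 0, 0, 1],
    [0, 0, -1, 0, 0, 0, 1],
    [0, 0, -1, 0, 0, 0, 1],
    [0, 0, -1, 0, 0, 0, 1],
    [0, 0, -1, 0, 0, 0, 1],
    [0, 0, 0, 0, 0, 0, 1]
  ]
}}

```text
time: 6.72
ee_pos: [0.5875, 0.021, 0.1076]
tcp_rot: [180.0, -0.0, -161.5]
wrist_force: [0.4, 0.3, -1.7]
opening: 0.0117
```

Emit:
{"name": "apply_moves", "arguments": {
  "rows": [
    [0, 0, -1, 0, 0, 0, 1],
    [0, 0, -0.7, 0, 0, 0, 1],
    [0, 0, -0.5, 0, 0, 0, 1],
    [0, 0, 0, 0, 0, 0, 1]
  ]
}}

```text
time: 7.22
ee_pos: [0.5875, 0.021, 0.1054]
tcp_rot: [180.0, -0.0, -161.5]
wrist_force: [0.3, -0.5, -2.5]
opening: 0.0109
```

Emit:
{"name": "apply_moves", "arguments": {
  "rows": [
    [0, 0, -0.4, 0, 0, 0, 1],
    [0, 0, -0.4, 0, 0, 0, 1],
    [0, 0, 0, 0, 0, 0, 1]
  ]
}}

```text
time: 7.6
ee_pos: [0.5876, 0.021, 0.1047]
tcp_rot: [-180.0, 0.0, -161.5]
wrist_force: [-0.3, 0.4, -0.5]
opening: 0.0115
```

Emit:
{"name": "apply_moves", "arguments": {
  "rows": [
    [0, 0, -0.4, 0, 0, 0, 1],
    [0, 0, 0, 0, 0, 0, 1]
  ]
}}

```text
time: 7.85
ee_pos: [0.5876, 0.021, 0.1047]
tcp_rot: [-180.0, 0.0, -161.5]
wrist_force: [-2.8, -1.1, 4.2]
opening: 0.0112
```

Contact at exactly 10 mm down with 4 N. The cell is home, so I release and rise.

Emit:
{"name": "apply_moves", "arguments": {
  "rows": [
    [0, 0, 0, 0, 0, 0, 0.8],
    [0, 0, 0, 0, 0, 0, 0.65],
    [0, 0, 0, 0, 0, 0, 0.6],
    [0, 0, 0, 0, 0, 0, 0.6],
    [0, 0, 10, 0, 0, 0, 0.6],
    [0, 0, 15, 0, 0, 0, 0.6],
    [0, 0, 25, 0, 0, 0, 0.6],
    [0, 0, 30, 0, 0, 0, 0.6],
    [0, 0, 30, 0, 0, 0, 0.6],
    [0, 0, 0, 0, 0, 0, 0.6]
  ]
}}

```text
time: 9.1
ee_pos: [0.5886, 0.0211, 0.2182]
tcp_rot: [-179.9, 0.3, -161.5]
wrist_force: [0.3, -0.3, -0.3]
opening: 0.0343
```

```bash
python3 - <<'E'
from h import *
o=get_obs();print(o['time'],o['ee_pos'].round(4),o['tcp_rot'].round(2),o['wrist_force'].round(2),o['opening'])
im=snap('wrist','w5.png');s=snap('scene','s5.png')
s=cv2.imread('pics/s5.png')
cv2.imwrite('pics/s5c.png',cv2.resize(s[170:265,100:305],None,fx=3.8,fy=3.8,interpolation=cv2.INTER_CUBIC))
E
```

```text
9.1 [0.5886 0.0211 0.2182] [-179.91    0.3  -161.48] [ 0.27 -0.26 -0.3 ] 0.034336865761416854
```

View pics/w5.png

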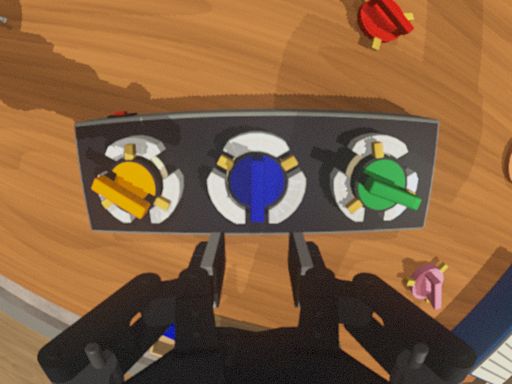

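View pics/s5c.png

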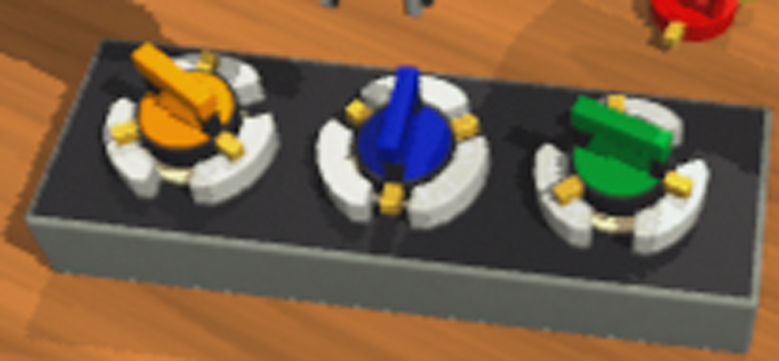

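```bash
python3 - <<'E'
from h import *
p=np.array([.5886,.0211,.2182,-179.91,.3,-161.48]);im=cv2.imread('pics/w5.png')
hsv=cv2.cvtColor(im,cv2.COLOR_BGR2HSV)
roi=np.zeros(im.shape[:2],np.uint8); roi[130:222,210:305]=255
m=cv2.inRange(hsv,(14,100,110),(32,255,255))&roi
n,l,st,ce=cv2.connectedComponentsWithStats(m)
C=[ce[i] for i in range(1,n) if st[i,4]>25]; print(C)
for z in (.078,.083,.088):
    a,b=[wray(p,*c,z)[:2] for c in C[:2]];d=a-b;print(z,np.hypot(*d),np.degrees(np.arctan2(d[1],d[0]))+90)
# bar width/length, triangulated bar top centre (blue bar top) scene vs expected
c=calibration('scene');T=np.linalg.inv(c['T'])
for zz in (.112,.122):
  for s in (-27,27):
    an=np.radians(18.5);x=T@np.r_[.5875+s/1e3*np.cos(an),.021+s/1e3*np.sin(an),zz,1];x=c['intrinsics']@x[:3];x/=x[2]
    print(zz,s,((x[:2]-[100,170])*3.8).round())
E
```

```text
[array([224.91011236, 162.51123596]), array([288.84444444, 162.9       ])]
0.078 0.05869671671814994 18.127433785467986
0.083 0.057591208615242834 18.12743378546793
0.088 0.05648570051233577 18.127433785468
0.112 -27 [408.  58.]
0.112 27 [385. 140.]
0.122 -27 [406.  46.]
0.122 27 [383. 129.]
```

```bash
python3 -c "
from workcell import *
print(job_done())"
```

```text
the job is handed in; nothing more can be done
None
```

The blue cell is home in its own port (the middle one), and I handed the job in at about 9 s. I gripped it by its bar at 25 N and turned it in place by -46.5° with about 4 N of downward press. When the ears dropped into the slots I followed the cell down 10.0 mm, met about 4 N at the bottom, let go and rose clear.

**Last checks:**
- The wrist and scene pictures show the blue ears in the slots, level with the ring top. The bar lies at 18.1° against slots at about 18.5°.
- The amber and green cells look unmoved and still ride on their rims, and the gripper touches nothing.
- The height seen from the wrist ears was not sharp on its own: it fits somewhere between home and mid-height. The scene camera sits a few mm off my predictions. Allowing for that offset, its bar height agrees with home, as do the 10.0 mm descent and the bottom contact.

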